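Press the slim metal sample flush into the mounting block

ROBOT

A 6-joint arm with a two-finger parallel gripper is mounted at the origin on a cart in front of the work surface, level with it; the furniture and walls round the work are solid. World frame = base frame: x ahead of the robot, y to its left, z up, the work surface at z = 0. Lengths are in m, angles in rad, forces in N, time in s.
With the tool pointing down it reaches from about 0.3 to 0.875 m from the base axis. Payload 6.4 kg.
Tool frame: the origin (TCP) lies at the very end of the fingers, on their centre line; the grasp point (between the pads) lies 19 mm behind it; x points along the fingers, y is the direction in which the jaws open and shut, and the axes are right-handed (so a half turn about x gives the same grasp; the last joint's range is limited). The gripper opens to 85 mm and grips with 20 to 120 N. Pads are 22 mm wide; open, the fingers measure 114 mm over their backs; the gripper's body (76 mm by 85 mm) begins 54 mm behind the grasp point. The pads swing forward as they close: fully open they stand 13 mm farther back than shut.
Start: joints at [1.083, 0.181, 1.607, -0, 1.354, -0.206], TCP at [0.16, 0.552, 0.231] pointing down, gripper open.
Joint ranges: [-2.99, 2.99], [-0.89, 2.07], [0.3, 2.58], [-1.14, 4.28], [0, 2.63], [-3.12, 3.12]. Speed limits (rad/s): [2.57, 2.57, 3.01, 3.14, 3.14, 3.14].

INTERFACE

Orientations are given as a unit quaternion [w, x, y, z].
In Python, from bench import status, optics, hand_in gives the robot as it stands. The module is installed in compiled form; this text tells all that it offers.
- The arm moves only by the shell command python3 -m jog 'ROWS'. ROWS is JSON, one flat list of numbers, 5 for each row, row after row: the shift along the tool's x, y, z in mm, then the turn about the tool's x in degrees, then the opening in per cent of the stroke, from 0 (shut) to 100 (fully open). In form: [tx, ty, tz, yaw, gripper, tx, ty, tz, yaw, gripper, ...]. A call has exactly 5 rows; each row is the pose to reach, as a shift and turn from the pose commanded when the call began, along the tool's axes at that moment; what a row does not reach only later rows make up. A row lasts 1/10 s, in which the tool goes at most 50 mm and 8.59 degrees, less where a joint would pass 70% of its speed; a pose out of reach is approached as far as the arm can. A call with a gripper value outside its range is refused whole. The fingers move at their own pace and stop on an object; the grip force is fixed at half the most. Time passes only in rows, so rows that repeat a pose let the fingers close, or fill a call up. It gives the time, the measured TCP pose, the force and the opening at its end, in the units of the state.
- status.get_obs(): the state, without advancing time (a new reading comes with each control period).
- optics.camera(name): name is "scene" or "side" or "wrist"; returns the picture (400x640x3 uint8, red, green, blue); there is no depth.
- optics.get_calibration(name): a dict with "vertical_fov" (degrees; the focal length in pixels is half the picture's height over the tangent of half this angle, whatever the lens; pixels are square), "cx", "cy" (the principal point, pixels), "extrinsics" (4x4, takes a point from camera to world coordinates). Camera axes: x right, y up, looking along -z (the intrinsics and any distortion apply to the point x, -y, -z); pixel columns grow to the right and rows downward; lengths in m; the calibration is good to about 2 mm. A picture is of the moment at which its call begins: read the wrist's pose just before it. get_calibration takes no time and is no camera call; for the wrist camera it gives the pose at the moment of the call.
- hand_in(): hands the job in, once; it reports no verdict.
The state is a dict: "time_s": time; "q": joint angles; "dq": joint speeds; "joint_efforts": joint torques, N m; "eef_pos": TCP position; "eef_rot": TCP orientation; "wrist_force": force on the tool from outside, world axes, zero at the start; "torque": the same for the moment, N m; "opening": opening from 0.0 (shut) to 1.0 (fully open).
Only numpy, scipy, OpenCV 4.12 (cv2) and the standard library are available. Lean on these libraries where they do the work, as an engineer would, in place of code of your own. Each camera call takes 0.05 s, during which the arm holds its last target. There are 200 camera calls.

TASK

Load the empty recess of the aluminium mounting block: take the tall slim metal sample (the narrowest of the three loose discs standing on the open bench), set it upright into the empty round recess and press it down fully home, so that its top is flush with the block like its neighbour's. Leave the two wider loose discs where they stand.

Things in the scene. Friction and masses are not known exactly. Their poses are not given: they have to be found in the camera images.
- sample: the sample to mount: a plain grey metal cylinder, 32 mm in diameter and 34 mm tall, 0.15 to 0.3 kg, slimmest and tallest of the three loose discs; it stands on the bench. Origin: centre of its underside; z is its axis, up. (Mind the room: a fixed spectrometer cabinet, 0.37 m tall, fills the left of the bench beyond x = 0.3 and y = 0.38; come round it in front, over x < 0.3 or y < 0.3.)
- recess (a point): Centre of the empty recess's mouth, level with the top of the fixed aluminium block (72x150x46 mm); z up. Round, 40 mm wide, 4 mm chamfer. The block's other recess, 70 mm away, is loaded. Inside, a friction-held black pad, top 16 to 22 mm below the mouth, carries the sample 12 to 18 mm proud; it yields to 9 N, stays where pushed, and stops rigidly 32.5 mm down (sample then 1.5 mm proud).
- disc_wide: a bystander to leave alone: the widest, lowest loose grey metal disc with two dark burn spots on top, 41 mm in diameter, 24 mm tall, standing on the bench. Origin: centre of its underside; z up.
- disc_low: a bystander to leave alone: a plain loose grey metal disc, 38 mm in diameter, 26 mm tall, standing on the bench. Origin: centre of its underside; z up.

How it is judged:
At the end, for the whole second after the job is handed in: The slim sample rests in the formerly empty recess, its axis within 10 mm of the recess's and upright within 10 degrees, pressed home to within 4 mm (its underside at least 28.5 mm below the block's top face), and at rest; the two wider discs are within 30 mm of where they stood (horizontal distance between sample and recess below 0.01 m and z of sample in the frame of recess below -0.0285 m and angle between sample's own z axis and vertical below 0.175 rad and linear speed of sample below 0.02 m/s and distance of each of disc_wide, disc_low from where it was at the start of the episode below 0.03 m); the robot touches nothing.
It fails at once if a wider loose disc is pushed more than 30 mm from its place or knocked over (distance of any of disc_wide, disc_low from where it was at the start of the episode above 0.03 m or angle between any of disc_wide, disc_low's own z axis and vertical above 0.6 rad).
It also fails if it takes over 38 s, if anything falls off the work surface, if the arm or the gripper's body presses on something with over 40 N, if the wrist force passes 120 N, or if a joint passes its speed limit or range.

## Working session

There is one attempt and no reset: what is moved stays moved. The work goes in short steps, Python scripts to look and compute and a shell command to move; the robot and the scene stay as the last step left them, time stands still between calls to the robot, and variables do not carry over. Pictures are saved under pics/ and viewed, on a budget of 10 in all, crops included, one or two more only if the job needs it, and the job is handed in when it is done.

```bash
mkdir -p pics
python3 - <<'E'
from bench import status, optics
import cv2, numpy as np
print(status.get_obs())
for n in ["scene","side","wrist"]:
    c=optics.get_calibration(n); print(n,c)
    im=optics.camera(n)[:,:,::-1]; cv2.imwrite(f"pics/{n}0.png",im)
E
```

```text
{'time_s': 0.0, 'q': array([ 1.08272033e+00,  1.81545736e-01,  1.60801223e+00, -2.83900818e-05,
        1.35378516e+00, -2.06296485e-01]), 'dq': array([-0.00139886,  0.00092292, -0.00071536,  0.00067997,  0.00029884,
       -0.00137411]), 'joint_efforts': array([ 1.69606938e-03, -4.44873977e+01, -3.51338375e+01, -1.57006825e-04,
        9.23768501e-03, -1.35788221e-05]), 'eef_pos': array([0.15961294, 0.55182779, 0.23037947]), 'eef_rot': array([ 0.69989905,  0.09870736,  0.70030177, -0.09987795]), 'wrist_force': array([ 0.75469357, -0.27129899, -0.33038576]), 'torque': array([0.01126468, 0.02874398, 0.02979059]), 'opening': 0.9980000652293983}
scene {'vertical_fov': 47.52515106876155, 'cx': 324.7000207642905, 'cy': 205.74214285193315, 'extrinsics': array([[ 0.51159684,  0.34015659, -0.78902609, -0.13880664],
       [-0.85915063,  0.21464983, -0.46452734, -0.46038037],
       [ 0.01135227,  0.91554298,  0.40205992,  0.40951849],
       [ 0.        ,  0.        ,  0.        ,  1.        ]])}
side {'vertical_fov': 53.3876996033029, 'cx': 317.2062902686801, 'cy': 197.64767499338032, 'extrinsics': array([[ 0.99851871,  0.03088337, -0.04479512,  0.47577267],
       [-0.05405979,  0.4699444 , -0.88103905, -0.83019017],
       [-0.00615824,  0.88215559,  0.47091782,  0.46519125],
       [ 0.        ,  0.        ,  0.        ,  1.        ]])}
wrist {'vertical_fov': 68.70083142041457, 'cx': 319.91230420639954, 'cy': 203.68213572204482, 'extrinsics': array([[ 0.27783147, -0.9186577 , -0.28085174,  0.08674688],
       [ 0.96062619,  0.26488643,  0.08386   ,  0.57262717],
       [-0.00264482, -0.29309249,  0.95608043,  0.37454015],
       [ 0.        ,  0.        ,  0.        ,  1.        ]])}
```

View pics/scene0.png

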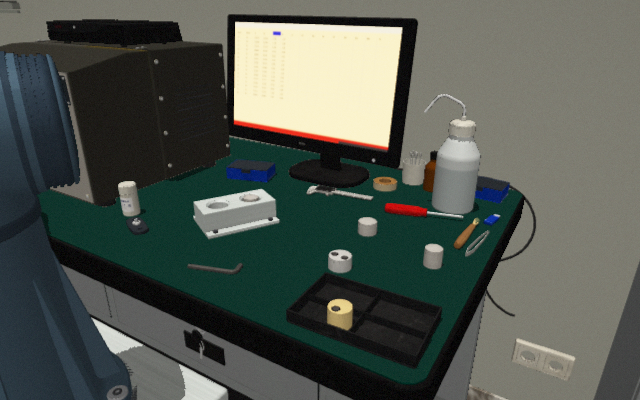

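View pics/side0.png

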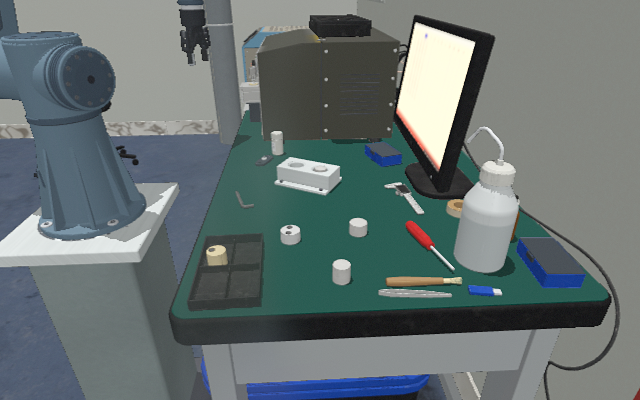

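View pics/wrist0.png

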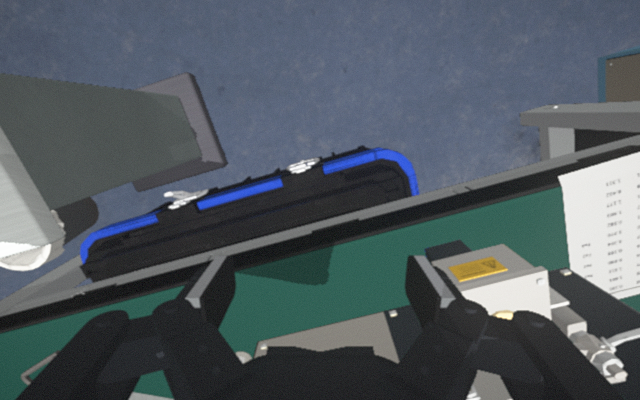

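The scene view shows the slim sample at about (433,256), disc_low at (368,227), disc_wide at (340,261) and the block at (235,212). In the side view they're at (342,272), (358,228), (290,235) and (309,175). The wrist camera doesn't see the workspace yet. I'll zoom in to get exact pixels.

Run:
```python
import cv2, numpy as np
s=cv2.imread("pics/scene0.png"); d=cv2.imread("pics/side0.png")
z=lambda im,x,y,w,h:cv2.resize(im[y:y+h,x:x+w],(400,300),interpolation=cv2.INTER_CUBIC)
# 4x crops 100x75
m=np.vstack([np.hstack([z(s,185,175,100,75),z(d,260,140,100,75)]),np.hstack([z(s,383,220,100,75),z(d,292,235,100,75)])])
cv2.imwrite("pics/crop.png",m)
```

```text
(no output)
```

View pics/crop.png

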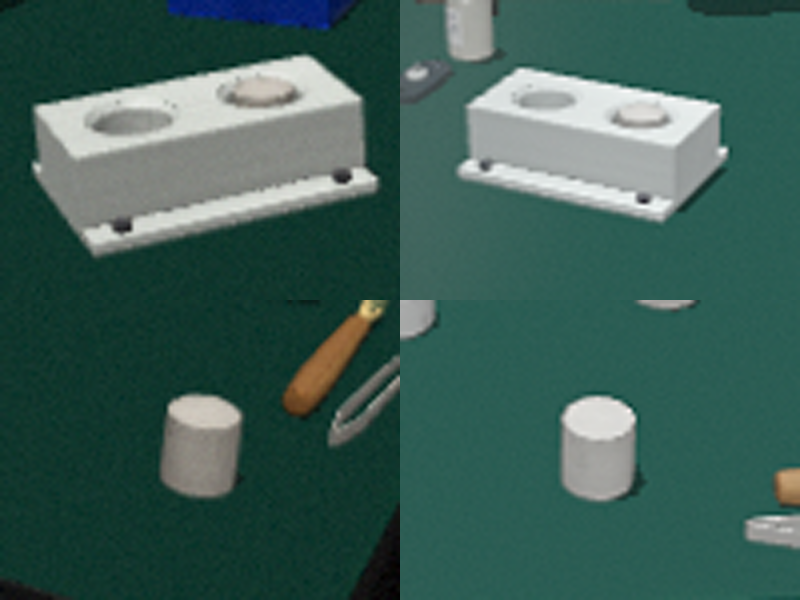

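```bash
cat > geo.py <<'E'
import numpy as np
from bench import status, optics
def ray(cal,uv):
    f=200/np.tan(np.radians(cal["vertical_fov"]/2)); E=cal["extrinsics"]
    d=E[:3,:3]@np.array([(uv[0]-cal["cx"])/f,-(uv[1]-cal["cy"])/f,-1]); return E[:3,3],d/np.linalg.norm(d)
def plane(cal,uv,z):
    o,d=ray(cal,uv); return o+d*(z-o[2])/d[2]
def tri(rs):
    A=sum(np.eye(3)-np.outer(d,d) for o,d in rs); b=sum((np.eye(3)-np.outer(d,d))@o for o,d in rs); return np.linalg.solve(A,b)
def proj(cal,p):
    E=cal["extrinsics"]; q=E[:3,:3].T@(np.asarray(p)-E[:3,3]); f=200/np.tan(np.radians(cal["vertical_fov"]/2))
    return np.array([cal["cx"]-f*q[0]/q[2],cal["cy"]+f*q[1]/q[2]])
E
python3 - <<'E'
from geo import *
np.set_printoptions(precision=4,suppress=True)
S,D=[optics.get_calibration(n) for n in("scene","side")]
for n,a,b,z in [("empty",(218,205.2),(296.5,165),.046),("loaded",(249.5,198),(320,168.7),.046),("sampletop",(434.2,248),(341.5,264.5),.034),("low",(368,221.5),(358,223),.026),("wide",(340,255),(290,230),.024)]:
    print(n,tri([ray(S,a),ray(D,b)]),plane(S,a,z),plane(D,b,z))
for p in [(35,106),(308,56),(362,98),(78,158)]: print(plane(S,(185+p[0]/4,175+p[1]/4),.046))
from scipy.spatial.transform import Rotation as R
o=status.get_obs(); q=o["eef_rot"]; print(R.from_quat(q[[1,2,3,0]]).as_matrix())
E
```

```text
empty [0.4707 0.1469 0.0426] [0.4639 0.14   0.046 ] [0.4709 0.1409 0.046 ]
loaded [0.5316 0.1161 0.0437] [0.5259 0.111  0.046 ] [0.5315 0.1126 0.046 ]
sampletop [ 0.5455 -0.2755  0.0339] [ 0.5438 -0.2763  0.034 ] [ 0.5458 -0.2743  0.034 ]
low [ 0.5966 -0.1261  0.0249] [ 0.5932 -0.1279  0.026 ] [ 0.5966 -0.1266  0.026 ]
wide [ 0.4545 -0.1422  0.0238] [ 0.4533 -0.1431  0.024 ] [ 0.4546 -0.1414  0.024 ]
[0.4519 0.1939 0.046 ]
[0.5796 0.1205 0.046 ]
[0.5481 0.0611 0.046 ]
[0.4177 0.131  0.046 ]
[[-0.0006  0.2781  0.9606]
 [-0.0012  0.9606 -0.2781]
 [-1.     -0.0013 -0.0003]]
```

```bash
python3 -m jog '[0,-46,22,0,100, 0,-92,43,0,100, 0,-139,65,0,100, 0,-185,87,0,100, 0,-231,108,0,100]'
python3 - <<'E'
from geo import *
from scipy.spatial.transform import Rotation as R
o=status.get_obs();q=o["eef_rot"];M=R.from_quat(q[[1,2,3,0]]).as_matrix()
print(o["q"],o["eef_pos"],M.T@(np.array([.5455,-.2755,.15])-o["eef_pos"]))
E
```

```text
time_s: 0.65
eef_pos: [0.1983, 0.3036, 0.2309]
eef_rot: [0.7, 0.099, 0.7, -0.099]
wrist_force: [1.2, -1.8, 1.1]
opening: 1.004
[ 6.61700987e-01 -3.44223689e-01  2.09476254e+00 -3.60313413e-04
  1.39123441e+00 -6.28441716e-01] [0.19828801 0.30360288 0.23089126] [ 0.08114365 -0.46027625  0.49398501]
```

```bash
python3 -m jog '[0,-32,34,0,100, 0,-64,68,0,100, 0,-96,102,0,100, 0,-128,136,0,100, 0,-160,170,0,100]' && python3 -m jog '[0,-32,34,0,100, 10,-64,68,0,100, 20,-96,102,0,100, 30,-128,136,0,100, 40,-160,170,0,100]' && python3 -m jog '[0,-32,34,0,100, 10,-64,68,0,100, 20,-96,102,0,100, 30,-128,136,0,100, 40,-140,153,0,100]'
python3 - <<'E'
from geo import *
import cv2
c=optics.get_calibration("wrist"); im=optics.camera("wrist")
cv2.imwrite("pics/w1.png",im[:,:,::-1])
print(status.get_obs()["q"],c["extrinsics"][:3,3]); print(proj(c,[.5455,-.2755,.034]))
E
```

```text
time_s: 1.15
eef_pos: [0.3179, 0.1026, 0.2315]
eef_rot: [0.701, 0.099, 0.7, -0.099]
wrist_force: [1.5, 1.5, 0.2]
opening: 1.0
time_s: 1.65
eef_pos: [0.4368, -0.0986, 0.1907]
eef_rot: [0.7, 0.1, 0.7, -0.1]
wrist_force: [1.1, 0.3, 0.8]
opening: 0.997
time_s: 2.15
eef_pos: [0.5453, -0.2774, 0.1504]
eef_rot: [0.7, 0.1, 0.7, -0.101]
wrist_force: [0.6, 0.7, 0.6]
opening: 1.0
[-6.64571750e-01  3.44020876e-01  1.58058629e+00 -5.89123379e-04
  1.21720529e+00 -1.95026304e+00] [ 0.47228682 -0.25650158  0.29442848]
[322.94001985 198.97247556]
```

View pics/w1.png

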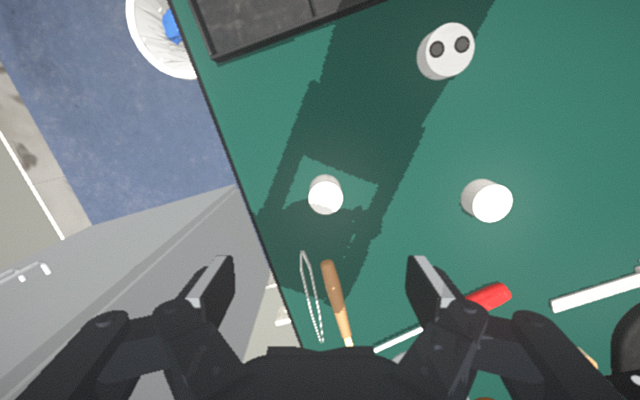

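Run:
```python
from geo import *
import cv2
from scipy.spatial.transform import Rotation as R
np.set_printoptions(precision=4,suppress=True)
im=cv2.imread("pics/w1.png"); c=optics.get_calibration("wrist")
g=im.min(2)
for th in (120,150,180,210):
    m=(g[165:225,300:355]>th).astype(np.uint8); k=max(cv2.findContours(m,0,1)[0],key=cv2.contourArea)
    (x,y),ax,a=cv2.fitEllipse(k); print(th,x+300,y+165,ax,a, plane(c,(x+300,y+165),.034))
o=status.get_obs();q=o["eef_rot"];M=R.from_quat(q[[1,2,3,0]]).as_matrix()
for p in ([.5455,-.2755,.016],):print(M.T@(np.array(p)-o["eef_pos"]),M)
```

```text
120 325.1019821166992 194.41939163208008 (34.864253997802734, 40.724754333496094) 173.8402099609375 [ 0.5413 -0.2727  0.034 ]
150 325.08684158325195 194.6235637664795 (34.24180221557617, 40.02415084838867) 175.0477752685547 [ 0.5415 -0.2727  0.034 ]
180 325.189302444458 194.6959571838379 (33.713985443115234, 38.72843551635742) 174.94033813476562 [ 0.5416 -0.2727  0.034 ]
210 325.4281539916992 196.3010025024414 (33.32420349121094, 34.120967864990234) 3.2024271488189697 [ 0.5431 -0.2729  0.034 ]
[ 0.1326  0.0024 -0.0005] [[-0.0005  0.2811  0.9597]
 [-0.0003  0.9597 -0.2811]
 [-1.     -0.0004 -0.0004]]
```

The slim sample's top is at (325,196) in the wrist view, giving (0.543,-0.273), within 3 mm of the scene/side estimate. disc_wide at (446,50) and disc_low at (488,201) are clear of the fingers. I'll descend and grip.

```bash
python3 -m jog '[30,3,-2,0,100, 65,3,-2,0,100, 95,3,-2,0,100, 120,3,-2,0,100, 134,3,-2,0,100]' && python3 -m jog '[0,0,0,0,30, 0,0,0,0,20, 0,0,0,0,20, 0,0,0,0,20, 0,0,0,0,20]' && python3 -m jog '[0,0,0,0,20, 0,0,0,0,20, 0,0,0,0,10, 0,0,0,0,10, 0,0,0,0,10]'
```

```text
time_s: 2.7
eef_pos: [0.5416, -0.2688, 0.0145]
eef_rot: [0.699, 0.1, 0.701, -0.099]
wrist_force: [-0.9, -0.1, -0.2]
opening: 0.997
time_s: 3.2
eef_pos: [0.5446, -0.2711, 0.0195]
eef_rot: [0.701, 0.099, 0.699, -0.1]
wrist_force: [0.2, 0.3, 6.3]
opening: 0.348
time_s: 3.7
eef_pos: [0.5445, -0.2711, 0.0195]
eef_rot: [0.701, 0.099, 0.699, -0.1]
wrist_force: [0.6, 0.2, 6.5]
opening: 0.347
```

```bash
python3 -m jog '[-5,0,0,0,10, -20,0,0,0,10, -50,0,0,0,10, -80,0,0,0,10, -110,0,0,0,10]' && python3 -m jog '[0,0,0,0,10, 0,0,0,0,10, 0,0,0,0,10, 0,0,0,0,10, 0,0,0,0,10]'
python3 - <<'E'
from geo import *
import cv2
c=optics.get_calibration("wrist"); 
a=optics.camera("wrist");b=optics.camera("side");d=optics.camera("scene")
cv2.imwrite("pics/g1.png",np.hstack([cv2.resize(a[200:400,200:460],(390,300)),cv2.resize(b[180:300,270:426],(390,300),interpolation=2)])[:,:,::-1])
E
```

```text
time_s: 4.2
eef_pos: [0.543, -0.27, 0.1293]
eef_rot: [0.7, 0.099, 0.7, -0.099]
wrist_force: [0.7, 0.3, -1.5]
opening: 0.346
time_s: 4.7
eef_pos: [0.5425, -0.2696, 0.1258]
eef_rot: [0.699, 0.1, 0.701, -0.099]
wrist_force: [-0.1, -0.1, -2.2]
opening: 0.348
```

View pics/g1.png

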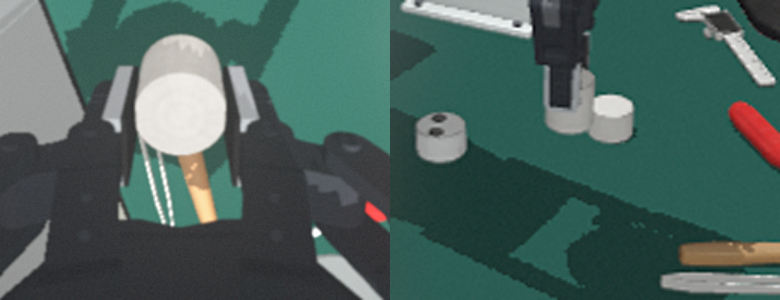

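The sample is held upright between the pads, with its top at about (182,114) in the left crop. Both wide discs still stand in place in the right crop. Next I'll move to a viewing pose just past the recess.

```bash
python3 -m jog '[-9,38,-12,0,10, -18,75,-25,0,10, -27,113,-37,0,10, -36,150,-50,0,10, -44,188,-62,0,10]' && python3 -m jog '[0,38,-12,0,10, 0,75,-25,0,10, 0,113,-37,0,10, 0,150,-50,0,10, 0,188,-62,0,10]' && python3 -m jog '[0,0,0,0,10, 0,0,0,0,10, 0,0,0,0,10, 0,0,0,0,10, 0,0,0,0,10]'
python3 - <<'E'
from geo import *
import cv2
c=optics.get_calibration("wrist"); o=status.get_obs()
a=optics.camera("wrist");np.savez("w2.npz",a=a,E=c["extrinsics"],p=o["eef_pos"],q=o["eef_rot"])
cv2.imwrite("pics/w2.png",a[:,:,::-1]); print(proj(c,[.4707,.143,.046]),proj(c,[.5316,.1135,.046]))
E
```

```text
time_s: 5.35
eef_pos: [0.5356, -0.0709, 0.1716]
eef_rot: [0.7, 0.099, 0.7, -0.099]
wrist_force: [0.8, 0.2, -1.8]
opening: 0.346
time_s: 5.85
eef_pos: [0.5283, 0.1271, 0.1713]
eef_rot: [0.7, 0.099, 0.7, -0.099]
wrist_force: [0.7, 0.4, -2.5]
opening: 0.349
time_s: 6.35
eef_pos: [0.5288, 0.1244, 0.1713]
eef_rot: [0.7, 0.1, 0.7, -0.1]
wrist_force: [0.4, -0.4, -1.8]
opening: 0.343
[322.67353503 131.16944958] [310.73123666 202.54560354]
```

View pics/w2.png

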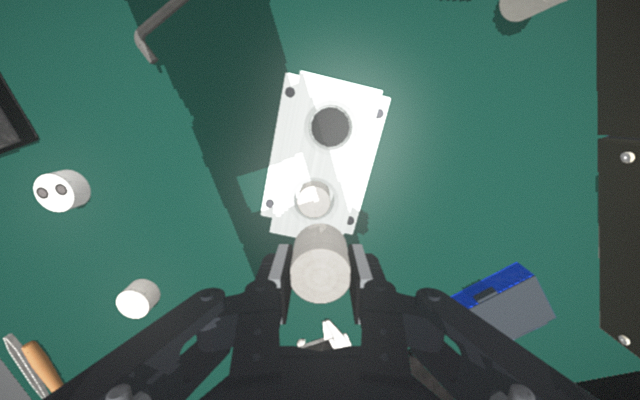

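The wrist view shows the empty recess as a dark circle at (331,127), the loaded one at (314,199), and the held sample's top at about (321,275).

Run:
```python
from geo import *
import cv2
from scipy.spatial.transform import Rotation as R
np.set_printoptions(precision=4,suppress=True)
z=np.load("w2.npz"); c=optics.get_calibration("wrist"); c["extrinsics"]=z["E"]; a=z["a"]; g=a.min(2)
for th in (80,100,130,160,190,215):
    m=(g[95:160,295:365]<th).astype(np.uint8); k=max(cv2.findContours(m,0,1)[0],key=cv2.contourArea)
    (x,y),ax,_=cv2.fitEllipse(k); print(th,x+295,y+95,ax,plane(c,(x+295,y+95),.046)[:2],plane(c,(x+295,y+95),.03)[:2])
print("loaded",plane(c,(314,199),.047))
v=z["p"][2]+.0145
print("held",plane(c,(321,275),v), z["p"])
im=a[:,:,::-1]
out=np.hstack([cv2.resize(im[80:230,250:400],(400,400),interpolation=2),cv2.resize(im[210:320,265:375],(400,400),interpolation=2)])
cv2.imwrite("pics/c2.png",out)
q=z["q"];print(R.from_quat(q[[1,2,3,0]]).as_matrix())
```

```text
Traceback (most recent call last):
ValueError: max() iterable argument is empty
```

Run:
```python
from geo import *
import cv2
from scipy.spatial.transform import Rotation as R
np.set_printoptions(precision=4,suppress=True)
z=np.load("w2.npz"); c=optics.get_calibration("wrist"); c["extrinsics"]=z["E"]; a=z["a"]; g=a.min(2)
print(g[127,300:362:2],g[100:156:2,331])
for th in (110,130,160,190,215,235):
    m=(g[95:160,305:360]<th).astype(np.uint8); cs=cv2.findContours(m,0,1)[0]
    if not cs: continue
    k=max(cs,key=cv2.contourArea)
    if len(k)<6: continue
    (x,y),ax,_=cv2.fitEllipse(k); print(th,x+305,y+95,ax,plane(c,(x+305,y+95),.046)[:2],plane(c,(x+305,y+95),.03)[:2])
print("loaded",plane(c,(314,199),.047))
v=z["p"][2]+.0145
print("held",plane(c,(321,275),v), z["p"])
im=a[:,:,::-1]
out=np.hstack([cv2.resize(im[80:230,250:400],(400,400),interpolation=2),cv2.resize(im[210:320,265:375],(400,400),interpolation=2)])
cv2.imwrite("pics/c2.png",out)
```

```text
[238 239 225 219 211 203 114 108 111 109 118 118 123 125 125 128 130 129
 131 129 133 127 131 131 133 186 236 255 254 255 255] [255 250 243 232 124 124 123 127 126 128 127 125 124 128 123 128 125 127
 125 124 128 125 127 165 226 255 255 255]
110 314.7630672454834 125.29582786560059 (3.768484115600586, 17.793498992919922) [0.4639 0.1377] [0.4643 0.1372]
130 328.4314155578613 126.05170059204102 (32.55354690551758, 37.569515228271484) [0.4679 0.1491] [0.4686 0.1494]
160 329.8068599700928 126.63972854614258 (36.600162506103516, 38.09575653076172) [0.4687 0.1502] [0.4695 0.1505]
190 330.0540657043457 126.60429954528809 (38.3520622253418, 39.56393814086914) [0.4687 0.1504] [0.4695 0.1507]
215 328.98866271972656 126.5760383605957 (41.49033737182617, 43.954586029052734) [0.4685 0.1495] [0.4692 0.1498]
235 326.9314365386963 128.0131721496582 (46.75928497314453, 49.18785858154297) [0.4691 0.1474] [0.4699 0.1475]
loaded [0.5288 0.1176 0.047 ]
held [0.53   0.1239 0.1858] [0.5288 0.1244 0.1713]
```

View pics/c2.png

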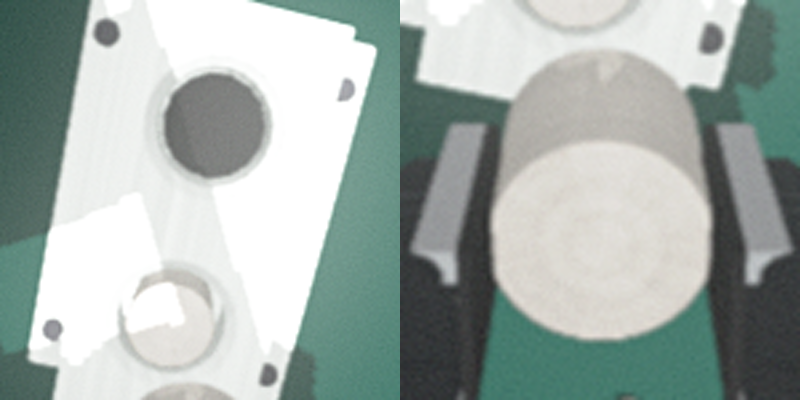

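```bash
python3 -m jog '[0,4,-32,0,10, 0,8,-64,0,10, 0,8,-64,0,10, 0,8,-64,0,10, 0,8,-64,0,10]'
python3 - <<'E'
from geo import *
import cv2
np.set_printoptions(precision=4,suppress=True)
c=optics.get_calibration("wrist"); o=status.get_obs(); print(o["eef_pos"])
a=optics.camera("wrist");np.savez("w3.npz",a=a,E=c["extrinsics"],p=o["eef_pos"],q=o["eef_rot"])
im=a[:,:,::-1]
print(proj(c,[.469,.150,.046]))
out=np.hstack([cv2.resize(im[150:250,270:370],(400,400),interpolation=2),cv2.resize(im[210:310,270:370],(400,400),interpolation=2)])
cv2.imwrite("pics/c3.png",out)
E
```

```text
time_s: 6.9
eef_pos: [0.4704, 0.1505, 0.1718]
eef_rot: [0.701, 0.1, 0.7, -0.099]
wrist_force: [-0.4, -0.3, -2.2]
opening: 0.347
[0.4704 0.1505 0.1718]
[319.8119 195.3123]
```

View pics/c3.png

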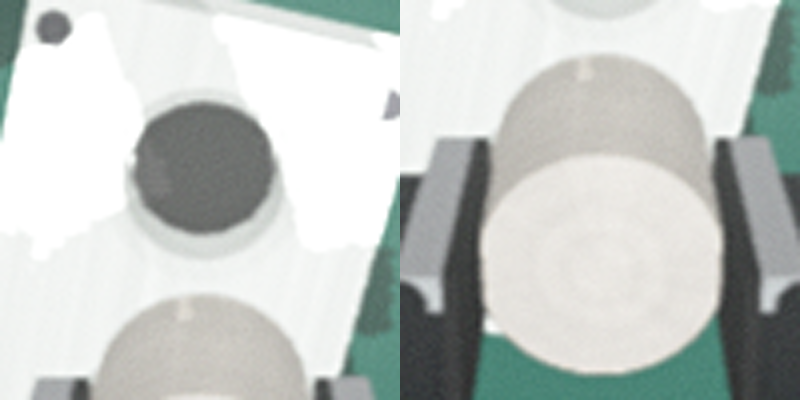

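Run:
```python
from geo import *
from scipy.spatial.transform import Rotation as R
np.set_printoptions(precision=4,suppress=True)
z=np.load("w3.npz"); c=optics.get_calibration("wrist"); c["extrinsics"]=z["E"]
q=z["q"];M=R.from_quat(q[[1,2,3,0]]).as_matrix()
r=plane(c,(321.5,193),.046); h=plane(c,(320.4,276),z["p"][2]+.0145); t=plane(c,(320.5,223.8),z["p"][2]-.0195+.0)
print(r,h,z["p"],"r-h tool",M.T@(r-h),"r-tcp",M.T@(r-z["p"]))
# bottom near edge visible: far-side bottom arc at row ~223.8 -> should be axis -16mm in tool z
print("bottom far edge", M.T@(t-z["p"]))
```

```text
[0.4673 0.1522 0.046 ] [0.472  0.1496 0.1863] [0.4704 0.1505 0.1718] r-h tool [ 0.1403  0.0011 -0.0055] r-tcp [ 0.1258  0.0007 -0.0037]
bottom far edge [ 0.0195 -0.0004 -0.0131]
```

```bash
python3 -m jog '[20,1,-5,0,10, 50,1,-5,0,10, 75,1,-5,0,10, 92,1,-5,0,10, 98,1,-5,0,10]' && python3 -m jog '[3,0,0,0,10, 6,0,0,0,10, 9,0,0,0,10, 12,0,0,0,10, 12,0,0,0,10]'
python3 - <<'E'
from bench import status
print(status.get_obs()["torque"])
E
```

```text
time_s: 7.45
eef_pos: [0.4641, 0.1528, 0.0713]
eef_rot: [0.699, 0.099, 0.701, -0.1]
wrist_force: [-0.1, 0.6, -2.5]
opening: 0.346
time_s: 7.95
eef_pos: [0.4651, 0.1534, 0.0614]
eef_rot: [0.7, 0.099, 0.7, -0.099]
wrist_force: [0.2, -0.8, -3.0]
opening: 0.347
[-0.0199246  -0.14456286  0.02753021]
```

```bash
python3 -m jog '[3,0,0,0,10, 5,0,0,0,10, 7,0,0,0,10, 7,0,0,0,10, 7,0,0,0,10]' && python3 -m jog '[2,0,0,0,10, 4,0,0,0,10, 5,0,0,0,10, 5,0,0,0,10, 5,0,0,0,10]'
```

```text
time_s: 8.45
eef_pos: [0.465, 0.1533, 0.0542]
eef_rot: [0.7, 0.099, 0.7, -0.099]
wrist_force: [1.4, -0.6, -2.9]
opening: 0.345
time_s: 8.95
eef_pos: [0.465, 0.1533, 0.0493]
eef_rot: [0.7, 0.099, 0.7, -0.099]
wrist_force: [2.5, -1.3, -2.7]
opening: 0.346
```

A lateral force of about 2.8 N has built up along tool +z, so the sample is lightly rubbing the wall. I'll shift that way and go a bit lower.

```bash
python3 -m jog '[0,0,1,0,10, 0,0,2,0,10, 0,0,3,0,10, 0,0,3,0,10, 0,0,3,0,10]' && python3 -m jog '[1,0,0,0,10, 2,0,0,0,10, 2,0,0,0,10, 2,0,0,0,10, 2,0,0,0,10]'
python3 - <<'E'
from bench import optics
import cv2,numpy as np
b=optics.camera("side");d=optics.camera("scene")
cv2.imwrite("pics/i1.png",np.hstack([cv2.resize(d[160:250,180:300],(400,300),interpolation=2),cv2.resize(b[130:205,260:360],(400,300),interpolation=2)])[:,:,::-1])
E
```

```text
time_s: 9.45
eef_pos: [0.4676, 0.1525, 0.0492]
eef_rot: [0.7, 0.099, 0.7, -0.099]
wrist_force: [0.1, 0.7, -2.3]
opening: 0.344
time_s: 9.95
eef_pos: [0.4678, 0.1525, 0.0473]
eef_rot: [0.7, 0.099, 0.7, -0.099]
wrist_force: [0.2, 0.2, -1.0]
opening: 0.343
```

View pics/i1.png

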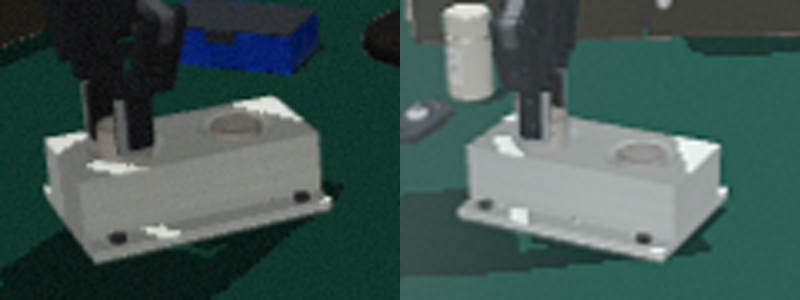

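The sample stands inside the empty recess and the lateral force has gone. I'll release, retract, close the fingers and press with their tips.

```bash
python3 -m jog '[0,0,0,0,60, 0,0,0,0,100, 0,0,0,0,100, 0,0,0,0,100, 0,0,0,0,100]' && python3 -m jog '[-20,0,1,0,100, -45,0,1,0,100, -50,0,1,0,0, -50,0,1,0,0, -50,0,1,0,0]' && python3 -m jog '[0,0,0,0,0, 0,0,0,0,0, 0,0,0,0,0, 0,0,0,0,0, 0,0,0,0,0]'
python3 - <<'E'
from bench import optics
import cv2,numpy as np
b=optics.camera("wrist");d=optics.camera("scene")
cv2.imwrite("pics/i2.png",np.hstack([cv2.resize(d[160:250,180:300],(400,300),interpolation=2),cv2.resize(b[120:345,170:470],(400,300),interpolation=2)])[:,:,::-1])
E
```

```text
time_s: 10.55
eef_pos: [0.4679, 0.1525, 0.0474]
eef_rot: [0.7, 0.099, 0.7, -0.099]
wrist_force: [-1.2, 0.3, -1.0]
opening: 1.0
time_s: 11.05
eef_pos: [0.4681, 0.1522, 0.0965]
eef_rot: [0.7, 0.099, 0.7, -0.099]
wrist_force: [0.1, 0.3, -0.7]
opening: 0.515
time_s: 11.55
eef_pos: [0.4686, 0.1522, 0.0971]
eef_rot: [0.7, 0.099, 0.7, -0.099]
wrist_force: [-0.4, -0.4, -0.4]
opening: 0.001
```

View pics/i2.png

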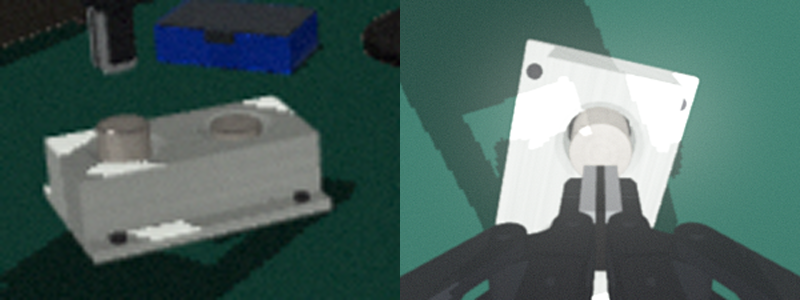

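The sample stands upright in the recess, about 13 mm proud, with the closed fingertips above it. Next I'll press in small steps.

```bash
python3 -m jog '[15,0,0,0,0, 28,0,0,0,0, 33,0,0,0,0, 36,0,0,0,0, 38,0,0,0,0]' && python3 -m jog '[2,0,0,0,0, 4,0,0,0,0, 6,0,0,0,0, 8,0,0,0,0, 8,0,0,0,0]' && python3 -m jog '[1,0,0,0,0, 3,0,0,0,0, 4,0,0,0,0, 5,0,0,0,0, 5,0,0,0,0]'
```

```text
time_s: 12.15
eef_pos: [0.4682, 0.1522, 0.0593]
eef_rot: [0.699, 0.099, 0.701, -0.099]
wrist_force: [-4.9, -0.1, 7.8]
opening: -0.003
time_s: 12.65
eef_pos: [0.4682, 0.1522, 0.0515]
eef_rot: [0.7, 0.099, 0.701, -0.099]
wrist_force: [-3.1, 0.0, 4.2]
opening: -0.003
time_s: 13.15
eef_pos: [0.4684, 0.1523, 0.0476]
eef_rot: [0.7, 0.099, 0.701, -0.099]
wrist_force: [-7.9, -1.9, 15.1]
opening: -0.001
```

```bash
python3 -m jog '[1,0,0,0,0, 2,0,0,0,0, 2,0,0,0,0, 2,0,0,0,0, 2,0,0,0,0]' && python3 -m jog '[-20,0,0,0,0, -50,0,0,0,0, -80,0,0,0,0, -100,0,0,0,0, -100,0,0,0,0]'
python3 - <<'E'
from bench import optics
import cv2,numpy as np
b=optics.camera("side");d=optics.camera("scene")
cv2.imwrite("pics/i3.png",np.vstack([np.hstack([cv2.resize(d[160:250,180:300],(400,300),interpolation=2),cv2.resize(b[130:205,260:360],(400,300),interpolation=2)]),np.hstack([cv2.resize(d[200:290,310:430],(400,300)),cv2.resize(b[190:290,250:383],(400,300))])])[:,:,::-1])
E
```

```text
time_s: 13.65
eef_pos: [0.4687, 0.1524, 0.0474]
eef_rot: [0.7, 0.099, 0.7, -0.099]
wrist_force: [-14.3, -2.5, 34.1]
opening: 0.002
time_s: 14.15
eef_pos: [0.4714, 0.1525, 0.1479]
eef_rot: [0.703, 0.1, 0.698, -0.099]
wrist_force: [0.6, 0.4, 0.2]
opening: 0.003
```

View pics/i3.png

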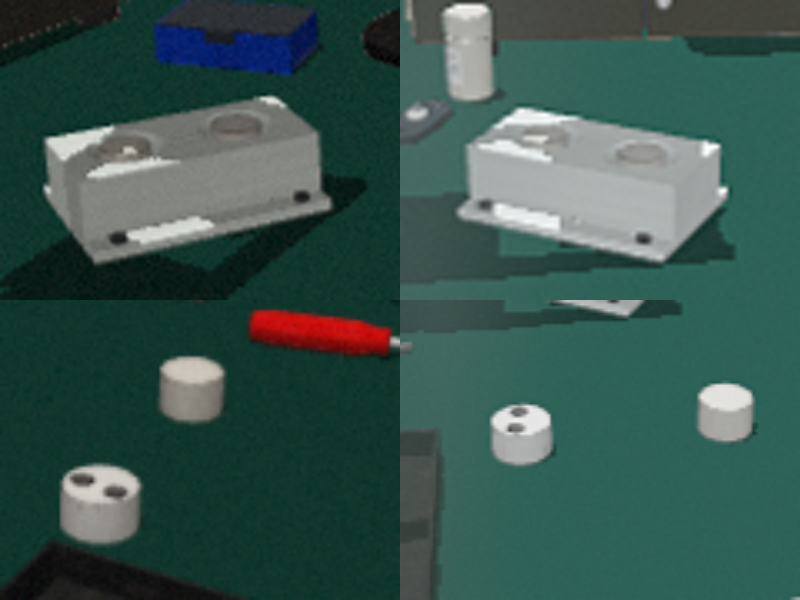

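The sample is now flush like its neighbour: the press stopped hard at TCP z = 47.4 mm, and 47.5 mm was expected. Both wide discs stand where they were, and the gripper is clear.

```bash
python3 -c "
from bench import hand_in
print(hand_in())"
```

```text
the job is handed in; nothing more can be done
None
```

The slim sample is in the formerly empty recess, pressed down to the hard stop. I handed the job in at about 14 s of the 38 s allowed; no verdict is reported.

**What I did:** I gripped the sample, lowered it into the recess and released it standing about 13 mm proud. I then pressed it down with the closed fingertips and retracted.

**Last checks:**
- **Depth:** the press stopped rigidly with the fingertips at z = 47.4 mm, against 47.5 mm expected at the stop. The force rose to 34 N there with no further movement, which puts the underside about 32.5 mm below the block's top.
- **Pictures:** the sample looks level with its neighbour, and I saw no tilt. Both wide discs look undisturbed. The gripper was 10 cm above the block and read almost no force.

**What disagreed:**
- **Recess position:** the fixed cameras and the wrist camera differed by 5–11 mm on the recess position. I went with the wrist camera.
- **Insertion:** the sample rubbed the recess wall at about 2.8 N on the way in, and a 3 mm sideways correction cleared it.
- **Grip:** the tool was pushed up about 5 mm while the fingers closed on the sample, probably from the pads swinging forward.
- **Picture budget:** I viewed 12 pictures, two more than the planned 10.

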